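# Refit the drip tray grate on the bar

## Robot

A 6-joint arm with a two-finger parallel gripper is mounted at the origin on the work surface. World frame = base frame: x ahead of the robot, y to its left, z up, the work surface at z = 0. Lengths are in m, angles in rad, forces in N, time in s.
With the tool pointing down it reaches from about 0.375 to 0.925 m from the base axis. Payload 5.7 kg.
Tool frame: the origin (TCP) lies at the very end of the fingers, on their centre line; the grasp point (between the pads) lies 19 mm behind it (ctrl.grasp_offset is the distance from the TCP to the grasp point, in m); z points along the fingers, y is the line along which they close (so a half turn about z gives the same grasp; the last joint's range is limited). The gripper opens to 85 mm and grips with 20 to 120 N. Pads are 22 mm wide; open, the fingers measure 114 mm over their backs; the gripper's body (76 mm by 85 mm) begins 54 mm behind the grasp point. The pads swing forward as they close: fully open they stand 13 mm farther back than shut.
Start: joints at [1.222, 0.359, 1.51, -0, 1.272, -0.115], TCP at [0.139, 0.584, 0.231] pointing down, gripper open.
Joint ranges: [-2.97, 2.97], [-1.01, 2.36], [0.21, 2.38], [-0.96, 4.11], [0.2, 2.71], [-2.98, 2.98]. Speed limits (rad/s): [2.39, 2.39, 3.14, 3.14, 3.14, 3.14].

## Interface

Orientations are given as a rotation vector (axis times angle).
In Python, from cell import ctrl gives the robot as it stands. The module is installed in compiled form; this text tells all that it offers. Calls block until the motion is done:
- ctrl.goto(position, orientation): joint-space move of the TCP to a pose.
- ctrl.line_to(position, rotation=None, vel=0.15): straight line of the TCP; rotation=None keeps the orientation; vel is the mean speed in m/s.
- ctrl.move_j(angles): joint-space move.
- ctrl.gripper_to(opening): finger opening in m; the grip force is fixed at half the most; returns when the fingers have stopped.
- ctrl.wait(seconds).
- ctrl.inverse_kinematics(position, orientation): joint angles nearest the present ones, or None.
- ctrl.observe(): the state.
- ctrl.camera(name): name is "scene" or "top" or "wrist"; returns the picture (480x640x3 uint8, red, green, blue); there is no depth.
- ctrl.camera_model(name): a dict with "mtx" (3x3 intrinsics, pixels), "R" (3x3) and "t" (3): a world point X has camera coordinates R X + t. Camera axes: x right, y down, z forward; pixel columns grow to the right and rows downward; lengths in m; the calibration is good to about 2 mm. A picture is of the moment at which its call begins: read the wrist's pose just before it. camera_model takes no time and is no camera call; for the wrist camera it gives the pose at the moment of the call.
A pose or a line that the arm cannot do raises ctrl.IKError and nothing moves.
- ctrl.job_done(): hands the job in; it is judged then, once.
The state is a dict: "time_s": time; "q": joint angles; "joint_velocities": joint speeds; "tau": joint torques, N m; "tool_pos": TCP position; "ee_rot": TCP orientation; "ft_force": force on the tool from outside, world axes, zero at the start; "moment": the same for the moment, N m; "width": finger opening in m; "gripper_force": force on a finger pad.
Only numpy, scipy, OpenCV 4.12 (cv2) and the standard library are available. Lean on these libraries where they do the work, as an engineer would, in place of code of your own. Each camera call takes 0.05 s, during which the arm holds its last target. There are 200 camera calls.

## Task

Put the slotted steel grate back into the drip tray on the bar counter: hold it by its bridge handle, tip it, hook one short edge under the tray's overhanging lip, then swing the other end down, without letting it drop, until the grate lies flat on the ledge inside the tray. Let go of it, and do not disturb the tumblers, the jar or the ice bucket.

Things in the scene. Friction and masses are not known exactly. Their poses are not given: they have to be found in the camera images.
- grate: Loose slotted steel grate, 170 mm (its x) by 110 mm (its y), 10 mm thick, about 0.45 kg (varies 0.3 to 0.65), lying flat on the counter beside the tray, a rigid bridge handle on top. Origin: centre of its underside; z up. It is the same either way round: either short edge may go under the lip.
- grate_handle (a point): Centre of the bar of the grate's bridge handle, 46 mm above the grate's origin; same axes as the grate. The level bar runs along the grate's y across its middle: 80 mm long, 12 mm thick (along x), 14 mm high, on two legs at y = +-35 mm (60 mm free between them).
- grate_end_a (a point): Middle of the grate's lower edge at its short side x = -85 mm.
- grate_end_b (a point): Middle of the grate's lower edge at its short side x = +85 mm.
- tray: Fixed open steel drip tray, outside 190 mm (its x) by 132 mm (its y), left or right on the counter, turned at most 0.45 rad. Origin: centre of its underside, on the counter; x points from the lip side (nearer the robot) to the free side, z up. Walls 5 mm thick; the side and free-side walls rise to 35 mm, the lip-side wall to 42 mm.
- tray_seat (a point): Centre of the tray's cavity at ledge height, 20 mm above its origin; same axes as the tray. Cavity 180 mm (x) by 122 mm (y). A ledge 10 to 14 mm wide runs round the inside, its top at this height: the grate, 10 mm shorter and 12 mm narrower than the cavity, rests on it.
- tray_lip (a point): Middle of the free edge of the tray's lip, on its underside: tray x = -68 mm, 42 mm above the counter; same axes as the tray. The flat lip, 4 mm thick, overhangs the cavity by 22 mm from the lip-side wall over the full width, 22 mm above the ledge. The grate is longer than the opening it leaves, so it cannot go in level.
- tumbler_a: Loose dark tumbler with a teal band, on three feet, 68 mm across, 100 mm high, beyond the work. Origin: centre of its underside. Bystander.
- tumbler_b: The other tumbler, same size. Bystander.
- jar: Loose amber glass jar with a steel lid, 80 mm across, 110 mm high, at the left side of the work. Origin: centre of its underside. Bystander.
- bucket: Loose open steel ice bucket, 150 mm across the rim, 130 mm high, at the right side of the work. Origin: centre of its underside. Bystander.
Not all that is in view belongs to the job. What is shaped like the grate but purple is not meant.

How it is judged:
By the outcome, as a careful person would: the job done as asked, in the order asked, and still so for the second after the job is handed in, with the robot touching nothing.
It also fails if it takes over 45 s, if anything falls off the work surface, if the arm or the gripper's body presses on something with over 40 N, if the wrist force passes 120 N, or if a joint passes its speed limit or range.

## Working session

There is one attempt and no reset: what is moved stays moved. The work goes in short steps, each a Python script; the robot and the scene stay as the last script left them, time stands still between calls to the robot, and variables do not carry over. Pictures are saved under pics/ and viewed, at most 10 in all, crops included, and the job is handed in when it is done.

```bash
mkdir -p pics
python3 - <<'E'
from cell import ctrl
import cv2,numpy as np
for n in ("scene","top"):
    im=ctrl.camera(n); cv2.imwrite(f"pics/{n}0.png",im[:,:,::-1]); m=ctrl.camera_model(n); print(n,m)
s=ctrl.observe();print(s)
E
```

```text
scene {'mtx': array([[524.84291887,   0.        , 317.47385928],
       [  0.        , 524.84291887, 241.84836336],
       [  0.        ,   0.        ,   1.        ]]), 'R': array([[ 0.67599575,  0.73687518,  0.00668694],
       [ 0.63058026, -0.57373959, -0.52267717],
       [-0.38131127,  0.35754419, -0.85250446]]), 't': array([-0.34873048, -0.3161236 ,  1.43614374])}
top {'mtx': array([[468.92843429,   0.        , 319.16519001],
       [  0.        , 468.92843429, 238.79162329],
       [  0.        ,   0.        ,   1.        ]]), 'R': array([[ 0.00348452, -0.99976817,  0.02124786],
       [-0.99671001, -0.00519287, -0.08088379],
       [ 0.08097538, -0.02089612, -0.99649703]]), 't': array([-0.02570497,  0.52217383,  0.99619208])}
{'time_s': 0.1, 'q': array([ 1.22191348e+00,  3.59494855e-01,  1.51133544e+00, -1.78550074e-05,
        1.27249627e+00, -1.15127634e-01]), 'joint_velocities': array([ 0.00019914, -0.00196724, -0.00134701, -0.00054645, -0.00206505,
        0.00014121]), 'tau': array([-1.10236128e-03, -5.28645301e+01, -2.79348689e+01, -2.75418070e-04,
        4.99500005e-03, -1.73148032e-05]), 'tool_pos': array([0.13879604, 0.58308908, 0.23049652]), 'ee_rot': array([-3.66293536e-01, -3.11977979e+00,  2.65647477e-03]), 'ft_force': array([ 0.4635685 ,  0.26530127, -0.3650892 ]), 'moment': array([-0.01644047, -0.06999885,  0.00649641]), 'gripper_force': 0.0, 'width': 0.08517000545262374}
```

View pics/top0.png

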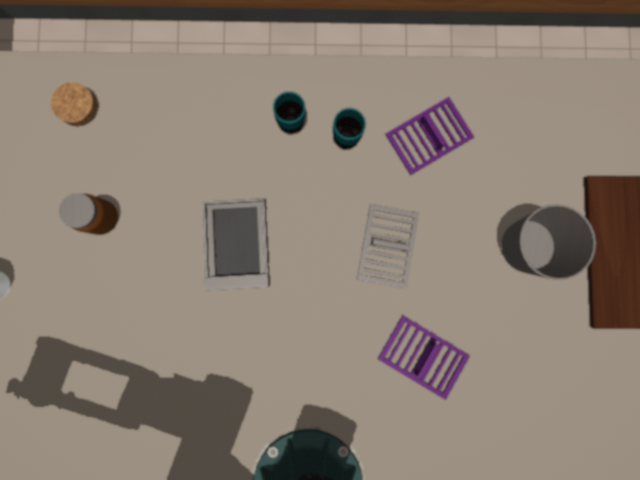

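View pics/scene0.png

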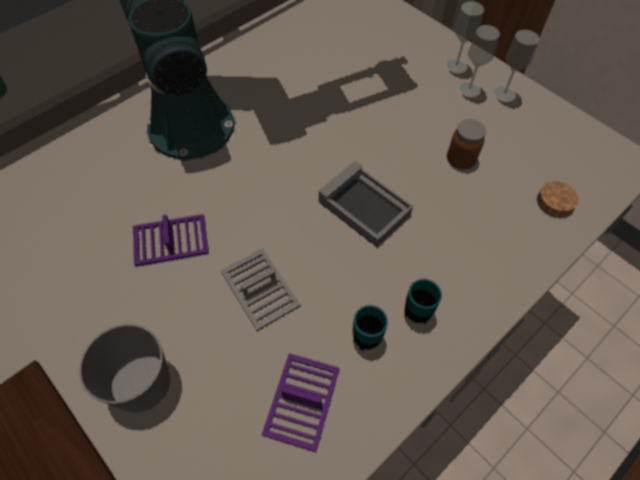

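The top view shows the tray at (237,245), with its lip toward the bottom, and the grate at (388,246). The tumblers are at (290,112) and (348,127), the jar at (85,212) and the bucket at (556,242). The scene view shows the same layout. I'll zoom in on the tray and grate next.

Run:
```python
import cv2
im=cv2.imread("pics/top0.png")[190:300,195:427]
cv2.imwrite("pics/topz.png",cv2.resize(im,None,fx=3.4,fy=3.4,interpolation=cv2.INTER_CUBIC))
im=cv2.imread("pics/scene0.png")[155:335,210:420]
cv2.imwrite("pics/scz.png",cv2.resize(im,None,fx=3.3,fy=3.3,interpolation=cv2.INTER_CUBIC))
```

```text
(no output)
```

View pics/topz.png

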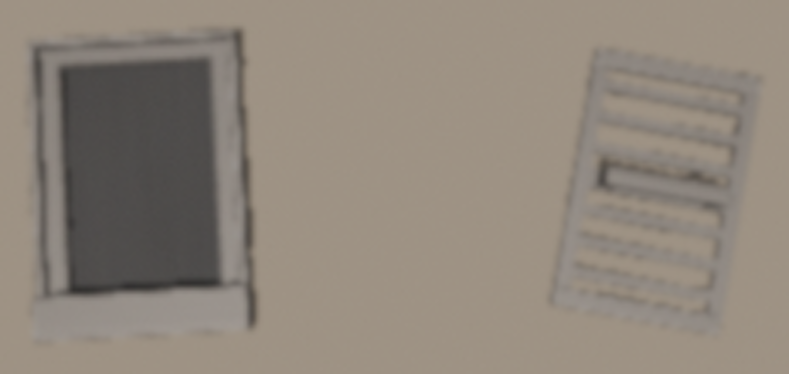

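View pics/scz.png

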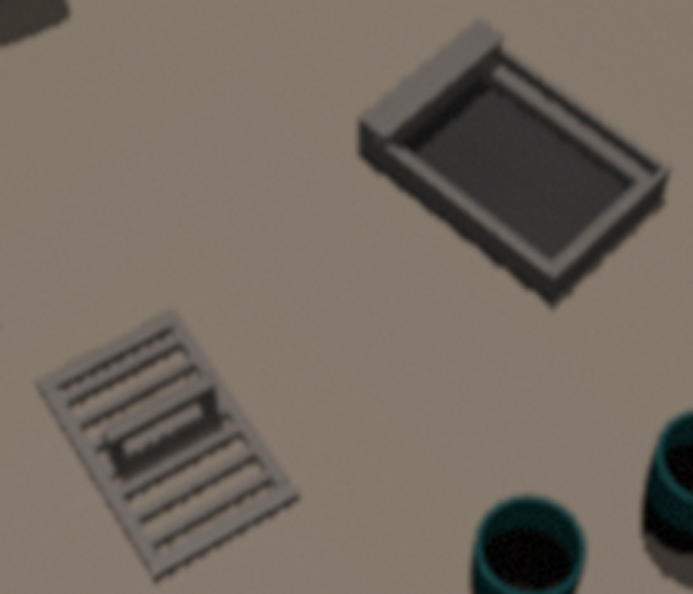

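```bash
cat > vis.py <<'E'
from cell import ctrl
import numpy as np
from scipy.optimize import least_squares
def proj(m,X):
    c=X@m["R"].T+m["t"]; p=c@m["mtx"].T; return p[:,:2]/p[:,2:]
def pts(p,L):
    x,y,a=p; L=np.asarray(L,float); c,s=np.cos(a),np.sin(a)
    return np.c_[x+c*L[:,0]-s*L[:,1], y+s*L[:,0]+c*L[:,1], L[:,2]]
def fit(obs,p0):
    """obs: list of (model, pixels Nx2, local points Nx3)"""
    f=lambda p:np.concatenate([(proj(m,pts(p,L))-u).ravel() for m,u,L in obs])
    r=least_squares(f,p0,loss="soft_l1"); return r.x,f(r.x).reshape(-1,2)
E
python3 - <<'E'
from vis import *
t=ctrl.camera_model("top");s=ctrl.camera_model("scene")
zt=lambda a:(np.array(a)+.5)/3.4-.5+[195,190]
zs=lambda a:(np.array(a)+.5)/3.3-.5+[210,155]
T=[(-.095,.066,.046),(-.095,-.066,.046),(-.068,.066,.046),(-.068,-.066,.046),(.095,.066,.035),(.095,-.066,.035)]
tt=zt([(36,340),(251,328),(35,297),(246,286),(30,42),(240,30)])
ts=zs([(482,22),(361,124),(501,43),(384,138),(667,173),(553,280)])
G=[(.085,.055,.01),(.085,-.055,.01),(-.085,-.055,.01),(-.085,.055,.01)]
gt=zt([(595,47),(762,76),(720,334),(551,303)]); gs=zs([(298,497),(157,574),(40,382),(172,310)])
np.set_printoptions(precision=4,suppress=True)
for name,L,a,b in(("tray",T,tt,ts),("grate",G,gt,gs)):
    for o in ([(t,a,L)],[(s,b,L)],[(t,a,L),(s,b,L)]):
        p,r=fit(o,[.55,0,0]); print(name,p,np.abs(r).max(), np.sqrt((r**2).mean()))
E
```

```text
tray [0.5101 0.1542 0.0553] 1.0723902073782767 0.48577704954885825
tray [0.5147 0.157  0.0572] 1.4163685061416231 0.9026552172955391
tray [0.5116 0.1551 0.056 ] 2.572638605812358 1.1012959379466167
grate [ 0.5097 -0.175  -0.1735] 0.3165229778373657 0.17093040186770148
grate [ 0.5133 -0.1722 -0.1761] 1.4249947041762425 0.8635244480871828
grate [ 0.511  -0.1739 -0.1746] 2.698146894155485 0.9868508482380663
```

```bash
cat > mot.py <<'E'
from cell import ctrl
import numpy as np
from scipy.spatial.transform import Rotation as Ro
def tool_R(yaw, tilt=0.0, flip=0):
    """Tool axes for an object frame Rz(yaw)*Ry(-tilt): tool y along object x (sign by flip), z down."""
    ob=Ro.from_euler("z",yaw)*Ro.from_euler("y",-tilt)
    s=-1. if flip else 1.
    return ob*Ro.from_matrix(np.array([[0,s,0],[s,0,0],[0,0,-1.]]))
E
python3 - <<'E'
from mot import *
import cv2
np.set_printoptions(precision=4,suppress=True)
print(ctrl.grasp_offset)
m=ctrl.camera_model("wrist"); s=ctrl.observe(); Rt=Ro.from_rotvec(s["ee_rot"])
print("cam in tool",Rt.inv().apply(-m["R"].T@m["t"]-s["tool_pos"])); print("cam axes in tool",m["R"]@Rt.as_matrix(),m["mtx"][0,0])
for n,(x,y,a) in dict(tray=(.5116,.1551,.056),grate=(.511,-.1739,-.1746)).items():
  for fl in (0,1):
   for tl in (0,.32):
    for z in(.1,.3):
     print(n,fl,tl,z,ctrl.inverse_kinematics([x,y,z],tool_R(a,tl,fl).as_rotvec()))
E
```

```text
0.0187
cam in tool [ 0.0798  0.0007 -0.1415]
cam axes in tool [[-0.      1.      0.    ]
 [-0.952  -0.     -0.306 ]
 [-0.306  -0.0001  0.952 ]] 430.8195597246364
tray 0 0 0.1 [ 0.1651  0.4243  1.7929 -0.      0.9244  0.1091]
tray 0 0 0.3 [ 0.1651  0.2067  1.5536 -0.      1.3812  0.1091]
tray 0 0.32 0.1 [ 0.1959  0.3291  2.0499 -0.1015  0.4475  0.2245]
tray 0 0.32 0.3 [ 0.1959  0.0452  1.7941 -0.0526  0.9859  0.162 ]
tray 1 0 0.1 None
tray 1 0 0.3 None
tray 1 0.32 0.1 [ 0.1959  0.3291  2.0499 -0.1015  0.4475 -2.9171]
tray 1 0.32 0.3 [ 0.1959  0.0452  1.7941 -0.0526  0.9859 -2.9796]
grate 0 0 0.1 [-0.456   0.4303  1.7814  0.      0.9299 -0.2814]
grate 0 0 0.3 [-0.456   0.2147  1.5431  0.      1.3838 -0.2814]
grate 0 0.32 0.1 [-0.5334  0.3321  2.0443  0.2432  0.4765 -0.559 ]
grate 0 0.32 0.3 [-0.5334  0.0496  1.7894  0.1312  1.0057 -0.4125]
grate 1 0 0.1 [-0.456   0.4303  1.7814  0.      0.9299  2.8602]
grate 1 0 0.3 [-0.456   0.2147  1.5431  0.      1.3838  2.8602]
grate 1 0.32 0.1 [-0.5334  0.3321  2.0443  0.2432  0.4765  2.5826]
grate 1 0.32 0.3 [-0.5334  0.0496  1.7894  0.1312  1.0057  2.7291]
```

Run:
```python
from mot import *
import cv2,pickle
out={}
for n,(x,y,a) in dict(tray=(.5116,.1551,.056),grate=(.511,-.1739,-.1746)).items():
    ctrl.goto([x,y,.25],tool_R(a).as_rotvec()); ctrl.wait(.3)
    m=ctrl.camera_model("wrist"); im=ctrl.camera("wrist"); out[n]=m
    cv2.imwrite(f"pics/w_{n}.png",cv2.resize(im[60:320,160:480,::-1],None,fx=2.3,fy=2.3,interpolation=cv2.INTER_CUBIC))
pickle.dump(out,open("wm.pkl","wb")); print(ctrl.observe()["time_s"],ctrl.observe()["ft_force"])
```

```text
4.0917 [-1.01784085  0.27022505  0.55663159]
```

View pics/w_tray.png

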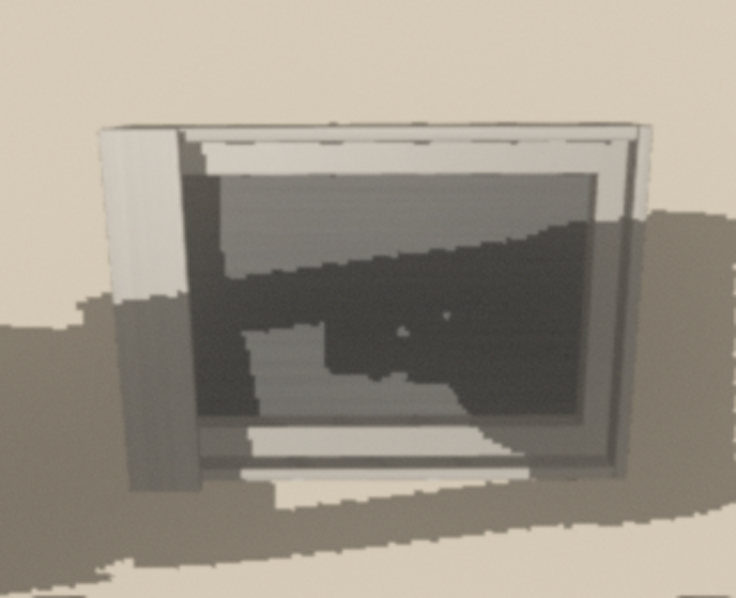

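View pics/w_grate.png

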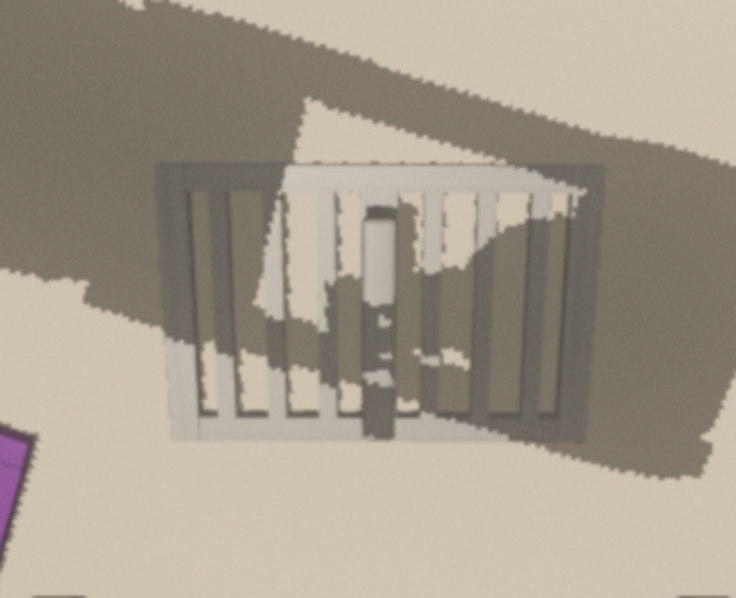

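The tray's lip spans columns 100–201 of its crop, and its free-side corners are at (651,127) and (626,478). In the other crop the grate's corners are at (156,164), (605,166), (583,440) and (171,440), and the handle bar covers columns 363–395, rows 219–438.

Run:
```python
from vis import *
import pickle
np.set_printoptions(precision=4,suppress=True)
w=pickle.load(open("wm.pkl","rb")); z=lambda a:(np.array(a)+.5)/2.3-.5+[160,60]
T=[(-.095,.066,.046),(-.095,-.066,.046),(-.068,.066,.046),(-.068,-.066,.046),(.095,.066,.035),(.095,-.066,.035)]
G=[(-.085,.055,.01),(.085,.055,.01),(.085,-.055,.01),(-.085,-.055,.01)]
H=[(-.006,.04,.053),(.006,.04,.053),(.006,-.04,.053),(-.006,-.04,.053)]
tp=z([(100,131),(131,490),(180,131),(201,489),(651,127),(626,478)])
gp=z([(156,164),(605,166),(583,440),(171,440)]); hp=z([(363,219),(395,219),(395,438),(363,438)])
for n,o in dict(tray=[(w["tray"],tp,T)],grate=[(w["grate"],gp,G)],handle=[(w["grate"],hp,H)],both=[(w["grate"],gp,G),(w["grate"],hp,H)]).items():
    p,r=fit(o,[.51,0,0]); print(n,p); print(r.round(1).tolist())
```

```text
tray [0.5104 0.1585 0.0594]
[[-0.9, -1.0], [-0.6, 1.6], [-0.6, -1.1], [0.2, 1.9], [2.3, -0.4], [0.9, 1.6]]
grate [ 0.5088 -0.1731 -0.1777]
[[-1.7, -0.4], [0.6, -0.3], [1.5, 1.1], [-0.5, 0.2]]
handle [ 0.5091 -0.1727 -0.1738]
[[-0.8, -0.9], [0.8, -0.9], [0.2, 1.2], [-0.2, 1.2]]
both [ 0.509  -0.1729 -0.1767]
[[-1.6, -0.5], [0.8, -0.7], [1.7, 0.8], [-0.2, 0.1], [-0.7, -0.5], [0.8, -0.5], [0.0, 1.5], [-0.5, 1.5]]
```

Run:
```python
from mot import *
import cv2
np.set_printoptions(precision=4,suppress=True)
r=tool_R(-.176).as_rotvec()
ctrl.goto([.509,-.173,.10],r); ctrl.line_to([.509,-.173,.0275],vel=.08)
s=ctrl.observe();print(s["tool_pos"],s["ft_force"])
print(ctrl.gripper_to(0.0)); s=ctrl.observe();print(s["width"],s["gripper_force"],s["ft_force"])
ctrl.line_to([.509,-.173,.05],vel=.05); ctrl.line_to([.509,-.173,.20]); ctrl.wait(.3); s=ctrl.observe();print(s["width"],s["gripper_force"],s["ft_force"],s["moment"],s["tool_pos"],s["time_s"])
im=ctrl.camera("wrist");cv2.imwrite("pics/w_held.png",im[:,:,::-1])
```

```text
[ 0.5094 -0.1732  0.0279] [ 0.3713  0.2058 -0.8404]
False
0.010699136782123747 59.32909369468689 [0.4992 0.3073 4.3082]
0.010763348655400438 58.41682434082031 [ 0.534  -0.1948 -3.2082] [ 0.0251 -0.0626 -0.0362] [ 0.5087 -0.1729  0.1994] 8.5167
```

View pics/w_held.png

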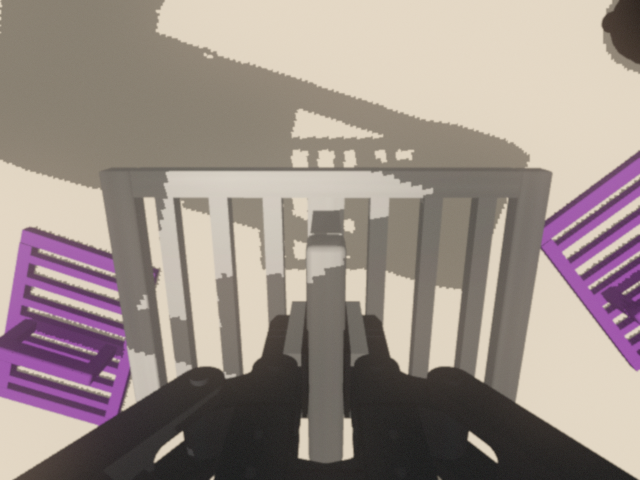

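```bash
cat > place.py <<'E'
from mot import *
TR=np.array([.511,.157,0]); TYAW=.0585; H=.0279
def pose(xe,ze,th,ey=0.):
    """TCP pose with the grate's lip-side lower edge at tray (xe,ze), tilt th; ey: TCP y in the grate frame."""
    ob=Ro.from_euler("z",TYAW)*Ro.from_euler("y",-th)
    p=TR+Ro.from_euler("z",TYAW).apply([xe,0,ze])+ob.apply([.085,ey,H])
    return p,tool_R(TYAW,th).as_rotvec()
def step(xe,ze,th,ey,vel=.05):
    p,r=pose(xe,ze,th,ey); ctrl.line_to(p,r,vel=vel); s=ctrl.observe()
    print(f"{s['time_s']:.1f}",np.round([xe,ze,th],4),"f",s["ft_force"].round(1),"m",s["moment"].round(2),"err mm",((s["tool_pos"]-p)*1e3).round(1),"w",round(s["width"],4))
    return s
E
python3 - <<'E'
from place import *; from vis import *
m=ctrl.camera_model("wrist"); s=ctrl.observe(); z0=s["tool_pos"][2]-H
L=[(-.085,.055,z0+.01),(.085,.055,z0+.01),(-.006,.04,z0+.053),(.006,.04,z0+.053)]
p,r=fit([(m,np.array([(103,172),(550,172),(308,248),(343,248)]),L)],[.509,-.173,-.176]); print(p,r.round(1).tolist())
Rz=Ro.from_euler("z",-.176).inv(); print("tcp in grate",Rz.apply(np.append(s["tool_pos"][:2]-p[:2],0)))
for a in [(-.055,.12,.262),(-.056,.024,.262),(-.0825,.024,.262),(-.0825,.021,.262),(-.0845,.02,0)]:
    P,R=pose(*a); print(P.round(4),ctrl.inverse_kinematics(P,R))
E
```

```text
[ 0.50752046 -0.17341558 -0.17577237] [[-6.9, -0.0], [5.6, -0.0], [-3.5, 0.2], [3.5, 0.2]]
tcp in grate [0.00118244 0.00070119 0.        ]
[0.5308 0.1582 0.169 ] [ 0.18740802  0.25118996  1.8929989  -0.04950392  0.73809081  0.16118933]
[0.5298 0.1581 0.073 ] [ 0.18769099  0.40777258  1.98762043 -0.07132002  0.48733809  0.18786919]
[0.5034 0.1566 0.073 ] [ 0.19566194  0.382496    2.04172477 -0.08002135  0.45899479  0.20430575]
[0.5034 0.1566 0.07  ] [ 0.19566194  0.3883747   2.04414094 -0.08138869  0.45072691  0.20582784]
[0.5115 0.157  0.0479] [ 1.68735499e-01  5.04058409e-01  1.83077786e+00 -4.44089210e-16
  8.06756379e-01  1.10235499e-01]
```

Run:
```python
from place import *
import cv2
p,r=pose(-.055,.12,.262,.0005); ctrl.line_to([.509,-.173,.22],vel=.1); ctrl.goto(p,r); ctrl.wait(.2)
s=ctrl.observe(); print(s["ft_force"],s["moment"],s["width"])
step(-.056,.045,.262,.0005,.08); step(-.056,.025,.262,.0005,.04)
im=ctrl.camera("scene"); cv2.imwrite("pics/sc_in.png",cv2.resize(im[110:270,260:470,::-1],None,fx=3.5,fy=3.5,interpolation=cv2.INTER_CUBIC))
```

```text
[ 0.46072561  0.28524847 -3.99669077] [ 0.04222858  0.30085432 -0.00272191] 0.01106820959768637
11.5 [-0.056  0.045  0.262] f [ 0.2  0.9 -3.3] m [-0.1   0.3  -0.03] err mm [0.5 0.1 0.5] w 0.0109
12.1 [-0.056  0.025  0.262] f [ 0.  -0.2 -3. ] m [ 0.01  0.27 -0.02] err mm [-0.1 -0.  -0.3] w 0.0107
```

View pics/sc_in.png

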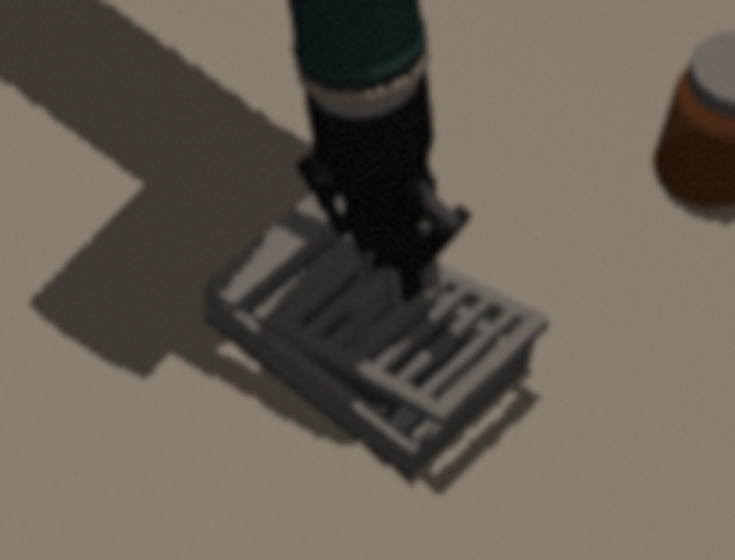

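The picture shows the grate tilted, with its low edge inside the cavity near the lip (around (250,315)). Its raised end is over the free side (around (490,370)), and there is no contact force. Next I slide it under the lip.

Run:
```python
from place import *
b=ctrl.observe()["ft_force"]; e=.0005
for xe in (-.065,-.074,-.0825):
    s=step(xe,.025,.262,e,.03)
    d=s["ft_force"]-b
    if np.linalg.norm(d)>10: print("contact");break
else:
  for ze in np.arange(.024,.015,-.001):
    s=step(-.0825,ze,.262,e,.02)
    if s["ft_force"][2]-b[2]>4: print("ledge at",ze);break
```

```text
12.6 [-0.065  0.025  0.262] f [-0.8 -0.5 -3.3] m [ 0.01  0.31 -0.03] err mm [-0.2  0.   0.1] w 0.0109
13.1 [-0.074  0.025  0.262] f [ 0.1  0.3 -2.7] m [-0.03  0.28 -0.01] err mm [-0.3 -0.  -0. ] w 0.011
13.5 [-0.0825  0.025   0.262 ] f [-1.   0.6 -2.4] m [-0.08  0.24 -0.01] err mm [-0.3 -0.  -0. ] w 0.0105
13.8 [-0.0825  0.024   0.262 ] f [-0.5 -0.6 -3. ] m [-0.03  0.25 -0.01] err mm [ 0.1  0.  -0.1] w 0.0109
14.0 [-0.0825  0.023   0.262 ] f [ 0.2 -0.5 -2.7] m [ 0.01  0.29 -0.02] err mm [-0.  -0.  -0.1] w 0.0105
14.3 [-0.0825  0.022   0.262 ] f [-0.8  0.5 -2.8] m [0.02 0.31 0.02] err mm [-0.1 -0.  -0.1] w 0.0106
14.5 [-0.0825  0.021   0.262 ] f [ 0.2 -0.3 -3.5] m [ 0.01  0.33 -0.03] err mm [-0.1 -0.  -0.1] w 0.011
14.8 [-0.0825  0.02    0.262 ] f [ 0.6  0.3 -2.6] m [0.05 0.28 0.01] err mm [-0.1 -0.  -0.1] w 0.0106
15.0 [-0.0825  0.019   0.262 ] f [ 0.5  0.  -0.2] m [0.02 0.2  0.01] err mm [0.4 0.1 0.2] w 0.0108
15.3 [-0.0825  0.018   0.262 ] f [2.1 0.9 3.4] m [-0.09  0.07 -0.01] err mm [1.  0.1 0.6] w 0.0111
ledge at 0.017999999999999995
```

Run:
```python
from place import *
e=.0005
step(-.0825,.0195,.262,e,.02)
for k in range(1,7):
    th=.262*(1-k/6); s=step(-.0825-.0020*k/6,.0198,th,e,.025)
    if np.linalg.norm(s["ft_force"]+[0,0,3])>12: print("contact");break
else:
  for ze in np.arange(.019,.015,-.0007):
    s=step(-.0845,ze,0,e,.02)
    if s["ft_force"][2]>3: print("seated at",ze);break
```

```text
15.5 [-0.0825  0.0195  0.262 ] f [ 1.2 -0.6 -1. ] m [-0.03  0.16  0.  ] err mm [-0.3 -0.  -0.1] w 0.0108
15.8 [-0.0828  0.0198  0.2183] f [ 0.5  0.5 -1.5] m [-0.    0.12 -0.  ] err mm [ 0.3  0.  -0.2] w 0.0107
16.1 [-0.0832  0.0198  0.1747] f [ 0.7  1.2 -1.3] m [0.04 0.12 0.07] err mm [ 0.1 -0.1 -0.1] w 0.0108
16.4 [-0.0835  0.0198  0.131 ] f [ 0.5  0.  -3.2] m [0.02 0.08 0.01] err mm [ 0.1 -0.  -0.1] w 0.0109
16.7 [-0.0838  0.0198  0.0873] f [ 0.1  0.4 -2.2] m [-0.06  0.08 -0.01] err mm [ 0.2 -0.  -0. ] w 0.0105
17.0 [-0.0842  0.0198  0.0437] f [ 0.3 -0.7 -3.5] m [-0.    0.05 -0.01] err mm [ 0.3 -0.   0. ] w 0.0111
17.3 [-0.0845  0.0198  0.    ] f [-1.9 -0.5 -0.5] m [-0.05  0.24 -0.01] err mm [-0.5 -0.   0.1] w 0.0109
17.6 [-0.0845  0.019   0.    ] f [-3.2 -1.3  8.3] m [-0.06  0.58 -0.01] err mm [-0.5 -0.1  0.9] w 0.0108
seated at 0.019
```

Run:
```python
from place import *
import cv2
ctrl.wait(.2)
im=np.hstack([cv2.resize(ctrl.camera("wrist")[100:480],(440,261)),cv2.resize(ctrl.camera("scene")[140:260,310:430],(261,261),interpolation=cv2.INTER_CUBIC)])
cv2.imwrite("pics/seat.png",im[:,:,::-1]); print(ctrl.observe()["ft_force"])
```

```text
[-3.44323325e+00 -5.27836045e-03  9.18944353e+00]
```

View pics/seat.png

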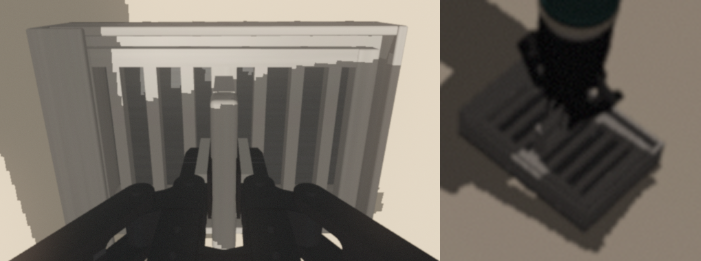

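The grate is down inside the tray walls, with its near end under the lip (wrist view columns 30–105) and its sides inside the rim. Now I release it and retreat straight up.

Run:
```python
from place import *
import cv2
p,r=pose(-.0845,.0197,0,.0005); ctrl.line_to(p,r,vel=.02); print(ctrl.observe()["ft_force"])
ctrl.gripper_to(.045); ctrl.wait(.2); s=ctrl.observe(); print(s["width"],s["ft_force"])
ctrl.line_to(p+[0,0,.06],vel=.06); ctrl.goto(p+[0,0,.2],r); ctrl.wait(.3)
import pickle; pickle.dump(ctrl.camera_model("wrist"),open("wf.pkl","wb"))
im=ctrl.camera("wrist"); print(ctrl.observe()["time_s"])
cv2.imwrite("pics/fin.png",cv2.resize(im[60:320,160:480,::-1],None,fx=2.3,fy=2.3,interpolation=cv2.INTER_CUBIC))
```

```text
[-1.13291    -0.35224617  1.64884347]
0.04538679390444945 [ 0.48315777 -0.05091942 -0.06991537]
20.8417
```

View pics/fin.png

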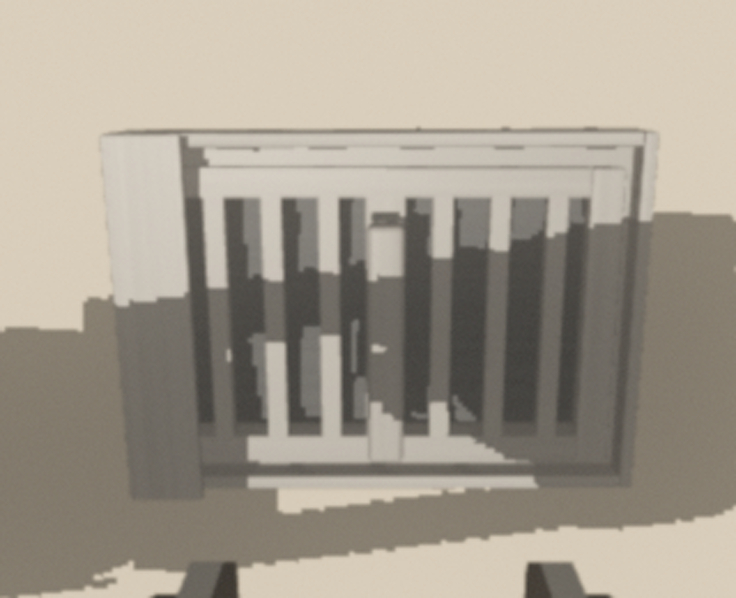

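Run:
```python
from vis import *
import pickle
np.set_printoptions(precision=4,suppress=True)
m=pickle.load(open("wf.pkl","rb")); z=lambda a:(np.array(a)+.5)/2.3-.5+[160,60]
T=[(-.095,.066,.046),(-.095,-.066,.046),(-.068,.066,.046),(-.068,-.066,.046),(.095,.066,.035),(.095,-.066,.035)]
t,r=fit([(m,z([(102,137),(133,498),(181,137),(203,497),(656,133),(630,487)]),T)],[.51,.157,.06]); print(t,r.round(1).tolist())
G=[(.085,.055,.03),(.085,-.055,.03),(-.006,.04,.073),(.006,.04,.073)]
p,r=fit([(m,z([(624,167),(612,463),(369,227),(403,227)]),G)],[.51,.157,.06]); print(p,r.round(1).tolist())
c,s=np.cos(t[2]),np.sin(t[2]); d=p[:2]-t[:2]; print("rel mm",(c*d[0]+s*d[1])*1e3,(-s*d[0]+c*d[1])*1e3)
```

```text
[0.5103 0.1584 0.0612] [[-1.3, -0.9], [-0.9, 1.7], [-0.3, -1.0], [0.1, 2.1], [2.8, -0.4], [1.4, 1.3]]
[0.511  0.157  0.0703] [[1.5, -0.3], [-1.3, -1.2], [-1.0, 0.6], [0.8, 0.4]]
rel mm 0.595653327320016 -1.4884034957658099
```

The fit puts the grate within 2 mm of the centre of the cavity at seat height, and the corner residuals are small, so it is flat and seated.

```bash
python3 -c "
from cell import ctrl
print(ctrl.job_done())"
```

```text
the job is handed in; nothing more can be done
None
```

The grate was hooked under the lip, swung down without dropping and released; it lies flat on the tray's ledge, within about 2 mm of centre, and the job was handed in at about 21 s. The gripper was clear, and I did not take a last picture of the tumblers, jar and bucket, though the arm's path stayed away from them.

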